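# Press a converter module into the corner of a soldering jig and hold it

## Robot

A 6-joint arm with a two-finger parallel gripper is mounted at the origin on the work surface. World frame = base frame: x ahead of the robot, y to its left, z up, the work surface at z = 0. Lengths are in m, angles in rad, forces in N, time in s.
With the tool pointing down it reaches from about 0.375 to 0.9 m from the base axis. Payload 3.1 kg.
Tool frame: the origin (TCP) lies midway between the tips of the shut fingers; the grasp point (between the pads) lies 19 mm behind it; z points along the fingers, y is the line along which they close (so a half turn about z gives the same grasp; the last joint's range is limited). The gripper opens to 85 mm and grips with 20 to 120 N. Pads are 22 mm wide; open, the fingers measure 114 mm over their backs; the gripper's body (76 mm by 85 mm) begins 54 mm behind the grasp point. The pads swing forward as they close: fully open they stand 13 mm farther back than shut.
Start: joints at [1.133, 0.527, 1.433, -0, 1.181, -0.178], TCP at [0.161, 0.604, 0.231] pointing down, gripper open.
Joint ranges: [-3.08, 3.08], [-0.75, 2.2], [0.22, 2.44], [-1.43, 4.57], [0, 2.65], [-2.85, 2.85]. Speed limits (rad/s): [2.79, 2.79, 3.14, 3.14, 3.14, 3.14].

## Interface

Orientations are given as a unit quaternion [x, y, z, w].
In Python, from station import manip gives the robot as it stands.
- The arm moves only by the tool step_arm, never from a script. Its argument "targets" is text: rows parted by semicolons, each of 4 numbers parted by spaces: the shift along the tool's x, y, z in mm, then the turn about the tool's z in degrees. A call has 1 to 12 rows; each row is the pose to reach, as a shift and turn from the pose commanded when the call began, along the tool's axes at that moment; what a row does not reach only later rows make up. A row lasts 1/10 s, in which the tool goes at most 50 mm and 8.59 degrees, less where a joint would pass 70% of its speed; a pose out of reach is approached as far as the arm can. A call with a gripper value outside its range is refused whole. "gripper" is the closure, from 0 (fully open) to 1 (shut), set as the call begins (left out, the last holds). The fingers move at their own pace and stop on an object; "squeeze" is the grip in N (left out, the last holds). Time passes only in rows, so rows that repeat a pose let the fingers close. It gives the time, the measured TCP pose, the force, the opening and the grip force at its end, in the units of the state.
- manip.sense(): the state, without advancing time (a new reading comes with each control period).
- manip.snapshot(name): name is "side" or "top" or "wrist"; returns the picture (480x640x3 uint8, red, green, blue); there is no depth.
- manip.get_calibration(name): a dict with "fov_y" (degrees; the focal length in pixels is half the picture's height over the tangent of half this angle, whatever the lens; pixels are square), "cx", "cy" (the principal point, pixels), "extrinsics" (4x4, takes a point from camera to world coordinates); the wrist camera has in their place "tool_from_camera" (4x4, takes a point from camera to tool coordinates, whose origin is the TCP and whose axes are the flange's). Camera axes: x right, y down, z forward; pixel columns grow to the right and rows downward; lengths in m; the calibration is good to about 2 mm. A picture is of the moment at which its call begins: read the wrist's pose just before it. get_calibration takes no time and is no camera call.
- manip.sign_off(): hands the job in; it is judged then, once.
Trained networks look in the newest picture that a camera, given by its name, has taken for a name from the list of things; names that differ only in an ending like _2 or _b are one class to them, and where a whole thing is asked for, a point or a joint stands for the part that bears it (a point fixed in the world has none). Each returns a list of dicts, best first, with "p" (0 to 1); they miss things now and then, are a little off and sometimes report something else, mostly with a low value. They report only what shows in the picture. A call takes as long as a camera call. They do not tell look-alikes from the thing itself.
- manip.recognise(camera, query): "position" ([column, row] in pixels, amid what is visible of it).
- manip.masks_of(camera, query): "pixels" (480x640 bool, what is visible of it) and "position" ([column, row] in pixels, amid what is visible of it).
- manip.mark_of(camera, query): "position" ([column, row] in pixels: a listed point, or the origin of a listed thing).
The state is a dict: "t": time; "q": joint angles; "qd": joint speeds; "tau": joint torques, N m; "tcp_pos": TCP position; "tool_rot": TCP orientation; "force": force on the tool from outside, world axes, zero at the start; "ft_torque": the same for the moment, N m; "finger_gap": opening from 0.0 (shut) to 1.0 (fully open); "gripper_force": force on a finger pad.
Only numpy, scipy, OpenCV 4.12 (cv2) and the standard library are available. Lean on these libraries where they do the work, as an engineer would, in place of code of your own. Each camera call takes 0.05 s, during which the arm holds its last target. There are 200 camera calls.

## Task

Pick up the converter module with the orange heat sink and set it flat on the dark jig plate, then press it into the corner so that its white-connector end bears on the red fence and its long side bears on the bare steel fence, square to both. Finish while holding it there: keep your grip and keep pressing it against both fences at once with a few newtons each, ready for soldering. Do not ram it into the fences, and leave the black-sinked module and everything else on the bench where they lie.

Things in the scene. Friction and masses are not known exactly. Their poses are not given: they have to be found in the camera images.
- module: Module to fixture, loose, ~0.28 kg: plain-sided base 90 x 56 x 16 mm (x, y, z); orange finned heat sink 40 x 34 x 32 mm centred on it, 16 to 48 mm above the underside (grip it across the 34 mm, along y); white connector 10 x 38 x 10 mm on the base at the +x end; two capacitors 12 mm wide, 14 high at the -x end. Origin: centre of underside. Starts yawed within 1.2 rad of world x.
- module_corner (a point): Bottom corner of the module's base at its +x (connector) end and +y side, 45 mm in x and 28 mm in y from its origin, at the underside. It belongs in jig_corner.
- jig: Soldering jig, screwed to the bench: dark steel plate 180 x 140 x 12 mm (x, y, z). Origin: centre of the plate's underside, on the bench; x towards the red fence, y towards the steel fence. Its +x direction points away from the robot, turned at most 0.3 rad. The plate is open on the -x and -y sides.
- jig_corner (a point): Inner corner of the jig where the inner faces of both fences meet, on the plate's top surface (12 mm above the bench), 78 mm in x and 58 mm in y from the jig's origin.
- end_fence: Red fence, rigid on the jig plate along its +x edge: 12 x 140 x 12 mm, its top 24 mm above the bench. Origin: centre of its underside. The module's connector end bears on its -x face.
- side_fence: Bare steel fence, rigid on the jig plate along its +y edge: 168 x 12 x 12 mm, its top 24 mm above the bench. Origin: centre of its underside. The module's long +y side bears on its -y face. Plate and fences are smooth: sliding along one while pressing on it drags with a quarter to a third of the push.
- other_module: A module of the same shape and size but with a black heat sink, loose on the bench; leave it alone. Origin and axes as for module.
- tin: Bystander: round blue tin, 68 mm across, 30 mm high. Origin: centre of underside.
- pump: Bystander: blue and silver desoldering pump lying along its x, 230 mm long, 22 mm thick. Origin: under its middle.
- screwdriver: Bystander: small screwdriver with a blue handle, lying. Origin: under its middle.
- screw_tray: Bystander: grey screw tray, 110 x 80 x 22 mm. Origin: centre of underside.
Things that resemble listed ones, but are neither listed nor needed, are in the scene too. What is shaped like the module but blue or purple is not meant.

How it is judged:
By the outcome, as a careful person would: the job done as asked, in the order asked, and still so for the second after the job is handed in, while the arm keeps its last pose, push and grip.
It also fails if it takes over 70 s, if anything falls off the work surface, if the arm or the gripper's body presses on something with over 40 N, if the wrist force passes 120 N, or if a joint passes its speed limit or range.

## Working session

There is one attempt and no reset: what is moved stays moved. The work goes in short steps, Python scripts to look and compute and a tool call to move; the robot and the scene stay as the last step left them, time stands still between calls to the robot, and variables do not carry over. Pictures are saved under pics/ and viewed, at most 10 in all, crops included, and the job is handed in when it is done.

Besides the shell and the picture viewer there is one more tool, called as a command line: name --argument value ..., lists and objects as JSON in quotes. step_arm: Moves the arm, as the interface text tells. Its arguments: {"type":"object","properties":{"targets":{"type":"string"},"gripper":{"type":"number"},"squeeze":{"type":"number"}},"required":["targets"]}

```bash
mkdir -p pics
cat > h.py <<'E'
import numpy as np, cv2
from station import manip
from scipy.spatial.transform import Rotation as R
def cam(n,s=None):
    c=manip.get_calibration(n)
    if 'extrinsics' in c: T=np.array(c['extrinsics'])
    else:
        s=s or manip.sense(); W=np.eye(4); W[:3,:3]=R.from_quat(s['tool_rot']).as_matrix(); W[:3,3]=s['tcp_pos']
        T=W@np.array(c['tool_from_camera'])
    f=240/np.tan(np.radians(c['fov_y'])/2)
    return T,f,c['cx'],c['cy']
def ray(C,p,z):
    T,f,cx,cy=C; d=T[:3,:3]@np.array([(p[0]-cx)/f,(p[1]-cy)/f,1]); o=T[:3,3]
    return o+d*(z-o[2])/d[2]
def proj(C,P):
    T,f,cx,cy=C; p=T[:3,:3].T@(np.array(P)-T[:3,3]); return np.array([cx+f*p[0]/p[2],cy+f*p[1]/p[2]])
def save(im,n): cv2.imwrite('pics/'+n+'.png',im[:,:,::-1])
E
python3 - <<'E'
from h import *
print(manip.get_calibration('top'))
C=cam('top'); im=manip.snapshot('top'); save(im,'top0')
for q,z in [('module',0),('module_corner',0),('other_module',0),('jig',0),('jig_corner',.012),('end_fence',.012),('side_fence',.012)]:
    for d in manip.mark_of('top',q): print(q,round(d['p'],2),np.round(d['position']),np.round(ray(C,d['position'],z),4))
E
```

```text
{'fov_y': 55.945083277345965, 'cx': 311.1298895148315, 'cy': 241.15041474389247, 'extrinsics': array([[ 2.51403928e-03, -9.93657050e-01,  1.12424844e-01,
         4.11614410e-01],
       [-9.99716695e-01,  1.63572869e-04,  2.38013438e-02,
        -5.46221766e-03],
       [-2.36687627e-02, -1.12452831e-01, -9.93375131e-01,
         1.04297232e+00],
       [ 0.00000000e+00,  0.00000000e+00,  0.00000000e+00,
         1.00000000e+00]])}
module 0.86 [404. 345.] [ 0.2947 -0.1916  0.    ]
module 0.79 [450. 288.] [ 0.4223 -0.297   0.    ]
module 0.64 [393. 274.] [ 0.4533 -0.1679  0.    ]
module_corner 0.97 [427. 355.] [ 0.2725 -0.241   0.    ]
module_corner 0.75 [324. 275.] [ 0.4521 -0.0098  0.    ]
module_corner 0.59 [466. 274.] [ 0.4531 -0.335   0.    ]
module_corner 0.58 [390. 253.] [ 0.5012 -0.1628  0.    ]
other_module 0.97 [419. 193.] [ 0.6427 -0.2334  0.    ]
jig 0.67 [255. 238.] [0.5378 0.1514 0.    ]
jig_corner 0.65 [240. 205.] [0.6123 0.1859 0.012 ]
jig_corner 0.2 [255. 236.] [0.5396 0.1485 0.012 ]
end_fence 0.85 [264. 204.] [0.6164 0.1286 0.012 ]
side_fence 0.85 [226. 233.] [0.5473 0.2159 0.012 ]
```

View pics/top0.png

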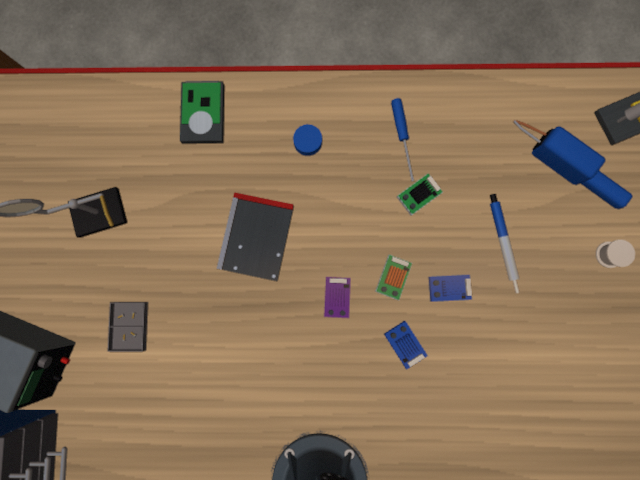

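The top view shows the orange-sinked green module at (394,277) with its connector up at (400,260). The jig is at (255,238), with the red fence along its top edge and the steel fence on the left. The blue, purple and black-sinked modules are decoys.

```bash
cat >> h.py <<'E'
def rel(P,yaw=None):
    """shift (mm, tool axes) & turn deg to world P, tool y axis along world yaw (mod pi)"""
    s=manip.sense(); M=R.from_quat(s['tool_rot']).as_matrix()
    sh=M.T@(np.array(P)-s['tcp_pos'])*1000
    t=None
    if yaw is not None:
        v=M.T@np.array([np.cos(yaw),np.sin(yaw),0]); t=np.degrees(np.arctan2(-v[0],v[1])); t=(t+90)%180-90
    return np.round(sh,1),t,np.round(s['tcp_pos'],4)
E
python3 - <<'E'
from h import *
s=manip.sense(); print(R.from_quat(s['tool_rot']).as_matrix().round(3), manip.get_calibration('wrist'))
print(rel([.5,.14,.23],np.pi/2-.195)); print(rel([.45,-.17,.23],np.pi/2-.34))
E
```

```text
[[-0.966  0.257 -0.   ]
 [ 0.257  0.966 -0.   ]
 [ 0.    -0.    -1.   ]] {'fov_y': 60.84030911684847, 'cx': 326.8223604990933, 'cy': 235.05548522800308, 'tool_from_camera': array([[ 1.03551044e-03, -9.64274774e-01, -2.64902035e-01,
         6.79885243e-02],
       [ 9.99999342e-01,  8.67911604e-04,  7.49728072e-04,
         9.48190997e-05],
       [-4.93032318e-04, -2.64902637e-01,  9.64275039e-01,
        -1.42664984e-01],
       [ 0.00000000e+00,  0.00000000e+00,  0.00000000e+00,
         1.00000000e+00]])}
(array([-447.3, -361.2,    1.2]), np.float64(-3.71225465021611), array([0.1605, 0.6039, 0.2312]))
(array([-478.6, -673.6,    1.3]), np.float64(4.5956337498728175), array([0.1605, 0.6039, 0.2312]))
```

step_arm --targets "-37 -30 0 0; -74 -60 0 0; -111 -90 0 0; -148 -120 0 0; -186 -150 0 0; -224 -180 0 0; -261 -210 0 0; -298 -240 0 -1; -336 -271 0 -2; -373 -301 0 -3; -410 -331 0 -4; -447 -361 0 -4"

```text
t: 1.6
tcp_pos: [0.5008, 0.1385, 0.2316]
tool_rot: [0.095, 0.995, 0.0, 0.0]
force: [0.4, 1.4, 0.2]
finger_gap: 1.001
gripper_force: 0.0
```

step_arm --targets "0 0 0 0; 0 0 0 0; 0 0 0 0"

```text
t: 1.9
tcp_pos: [0.4987, 0.141, 0.2311]
tool_rot: [0.095, 0.996, 0.0, -0.001]
force: [0.5, 0.7, 0.5]
finger_gap: 0.999
gripper_force: 0.0
```

Run:
```python
from h import *
s=manip.sense(); C=cam('wrist',s); im=manip.snapshot('wrist'); save(im,'w1'); np.save('w1.npy',np.array([*s['tcp_pos'],*s['tool_rot']]))
print(s['t'],s['tcp_pos'],s['qd'].round(3) if hasattr(s['qd'],'round') else s['qd'])
for q,z in [('jig',0),('jig_corner',.012),('end_fence',.012),('side_fence',.012)]:
    for d in manip.mark_of('wrist',q): print(q,round(d['p'],2),np.round(d['position']),np.round(ray(C,d['position'],z),4))
for q in ['end_fence','side_fence']:
    for d in manip.masks_of('wrist',q):
        c,_=cv2.findContours(d['pixels'].astype(np.uint8),0,1); b=cv2.boxPoints(cv2.minAreaRect(max(c,key=cv2.contourArea)))
        print(q,round(d['p'],2),b.round().tolist(),[ray(C,x,.024).round(4).tolist() for x in b])
```

```text
1.9 [0.49867421 0.14098327 0.23113818] [ 0.022 -0.006  0.006 -0.004 -0.002 -0.003]
jig 0.83 [339. 241.] [0.5401 0.1453 0.    ]
jig 0.23 [338. 326.] [0.6278 0.1281 0.    ]
jig_corner 0.68 [397. 323.] [0.6298 0.1861 0.012 ]
end_fence 0.86 [339. 326.] [0.6226 0.1299 0.012 ]
end_fence 0.6 [ 22. 259.] [ 0.4987 -0.1481  0.012 ]
side_fence 0.81 [413. 239.] [0.5477 0.2124 0.012 ]
end_fence 0.73 [[266.0, 337.0], [266.0, 320.0], [412.0, 323.0], [412.0, 339.0]] [[0.6138, 0.0603, 0.024], [0.5971, 0.0644, 0.024], [0.6253, 0.1992, 0.024], [0.6424, 0.1967, 0.024]]
side_fence 0.84 [[396.0, 327.0], [410.0, 145.0], [427.0, 146.0], [413.0, 328.0]] [[0.6265, 0.1838, 0.024], [0.4625, 0.2194, 0.024], [0.4663, 0.2334, 0.024], [0.6309, 0.1995, 0.024]]
```

View pics/w1.png

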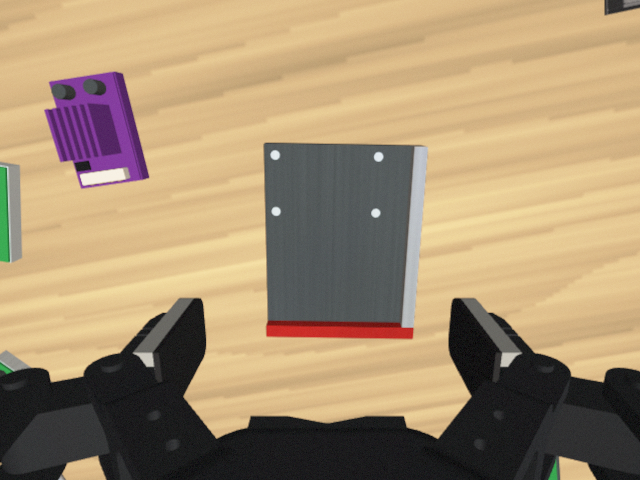

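The wrist view shows the jig clearly: red fence from (266,330) to (412,331), steel fence from (420,146) to (405,327). Jig yaw is about -0.206 and its corner is near (0.628, 0.186). Next I move over to the module.

Run:
```python
from h import *
print(rel([.41,-.155,.23],np.pi/2-.34))
```

```text
(array([  32.3, -307.6,    1.4]), np.float64(8.677875152078371), array([0.4994, 0.1411, 0.2314]))
```

step_arm --targets "4 -40 0 2; 8 -80 0 4; 13 -120 0 6; 18 -170 0 8; 23 -220 0 9; 28 -270 0 9; 32 -308 0 9; 32 -308 0 9; 32 -308 0 9; 32 -308 0 9"

```text
t: 3.25
tcp_pos: [0.4102, -0.155, 0.2313]
tool_rot: [0.172, 0.985, 0.0, -0.0]
force: [0.5, 0.1, -0.2]
finger_gap: 1.003
gripper_force: 0.0
```

Run:
```python
from h import *
s=manip.sense(); C=cam('wrist',s); im=manip.snapshot('wrist'); save(im,'w2')
print(s['t'],s['tcp_pos'])
for q in ['module','module_corner']:
    for d in manip.mark_of('wrist',q): print(q,round(d['p'],2),np.round(d['position']),np.round(ray(C,d['position'],0),4))
hsv=cv2.cvtColor(im,cv2.COLOR_RGB2HSV)
for n,lo,hi,z in [('orange',(5,120,60),(20,255,255),.048),('green',(40,100,30),(85,255,255),.016)]:
    m=cv2.inRange(hsv,lo,hi); m=cv2.morphologyEx(m,cv2.MORPH_CLOSE,np.ones((7,7)))
    for c in cv2.findContours(m,0,1)[0]:
        if cv2.contourArea(c)>600:
            b=cv2.boxPoints(cv2.minAreaRect(c)); W=np.array([ray(C,x,z) for x in b]); 
            print(n,cv2.contourArea(c),b.round().tolist(),W[:,:2].round(4).tolist(),W.mean(0).round(4),[round(np.degrees(np.arctan2(*(W[i+1]-W[i])[[1,0]])),1) for i in range(3)])
```

```text
3.25 [ 0.41017044 -0.15499334  0.23125704]
module 0.9 [327. 243.] [ 0.4504 -0.1688  0.    ]
module 0.88 [441. 147.] [ 0.4007 -0.0427  0.    ]
module 0.67 [242.  93.] [ 0.2978 -0.1924  0.    ]
module 0.66 [192. 259.] [ 0.4212 -0.2968  0.    ]
module_corner 0.75 [166. 299.] [ 0.4508 -0.3382  0.    ]
module_corner 0.73 [355. 284.] [ 0.4988 -0.1575  0.    ]
module_corner 0.73 [484. 184.] [ 0.4456 -0.0145  0.    ]
module_corner 0.64 [182.  84.] [ 0.2735 -0.238   0.    ]
orange 2092.0 [[306.0, 278.0], [307.0, 224.0], [348.0, 225.0], [346.0, 279.0]] [[0.46, -0.1916], [0.4159, -0.1738], [0.4281, -0.1428], [0.4726, -0.1595]] [ 0.4442 -0.1669  0.048 ] [np.float64(158.0), np.float64(68.6), np.float64(-20.5)]
green 781.0 [[306.0, 391.0], [373.0, 384.0], [376.0, 417.0], [309.0, 423.0]] [[0.5855, -0.2397], [0.6017, -0.1734], [0.6394, -0.1825], [0.6228, -0.2504]] [ 0.6123 -0.2115  0.016 ] [np.float64(76.2), np.float64(-13.5), np.float64(-103.7)]
green 4734.5 [[298.0, 197.0], [357.0, 197.0], [357.0, 289.0], [298.0, 289.0]] [[0.3972, -0.1771], [0.4149, -0.1279], [0.4979, -0.1559], [0.4791, -0.2082]] [ 0.4473 -0.1673  0.016 ] [np.float64(70.2), np.float64(-18.6), np.float64(-109.8)]
```

View pics/w2.png

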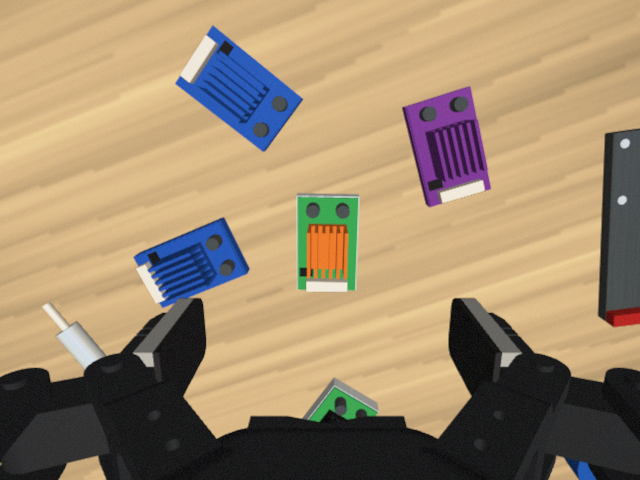

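Wrist view: the orange module is at about (327,243) with its sides vertical in the image, so the tool is already aligned (yaw about -0.345). Its centre is near (0.449, -0.168), and the neighbours are clear of the fingers.

Run:
```python
from h import *
print(rel([.449,-.168,.018],np.pi/2-.345))
```

```text
(array([-40.8,   0.5, 213.3]), np.float64(0.02644770887410175), array([ 0.4104, -0.1547,  0.2313]))
```

step_arm --targets "-14 0 15 0; -28 0 40 0; -41 0 70 0; -41 0 100 0; -41 0 120 0; -41 0 120 0; -41 0 120 0; -41 0 120 0"

```text
t: 4.2
tcp_pos: [0.4497, -0.1701, 0.1124]
tool_rot: [0.172, 0.985, -0.0, 0.001]
force: [1.0, -0.0, -0.6]
finger_gap: 0.995
gripper_force: 0.0
```

Run:
```python
from h import *
s=manip.sense(); C=cam('wrist',s); im=manip.snapshot('wrist'); save(im,'w3')
print(s['t'],s['tcp_pos'])
for q in ['module','module_corner']:
    for d in manip.mark_of('wrist',q): print(q,round(d['p'],2),np.round(d['position']),np.round(ray(C,d['position'],0),4))
print(proj(C,[.449,-.168,.048]),proj(C,[.449,-.168,.0]))
print(rel([.449,-.168,.018],np.pi/2-.345))
```

```text
4.2 [ 0.44966045 -0.17008855  0.11240489]
module 0.91 [326. 228.] [ 0.447  -0.1694  0.    ]
module 0.82 [508.  84.] [ 0.4016 -0.0394  0.    ]
module 0.77 [135. 257.] [ 0.4236 -0.2946  0.    ]
module_corner 0.83 [370. 296.] [ 0.5018 -0.1578  0.    ]
module_corner 0.75 [564. 142.] [ 0.4458 -0.0148  0.    ]
module_corner 0.62 [ 97. 315.] [ 0.4523 -0.338   0.    ]
[329.82221787 252.54497849] [329.30436851 229.59382685]
(array([ 1.5,  2.1, 94.5]), np.float64(-0.10016724179466507), array([ 0.4494, -0.1704,  0.1125]))
```

View pics/w3.png

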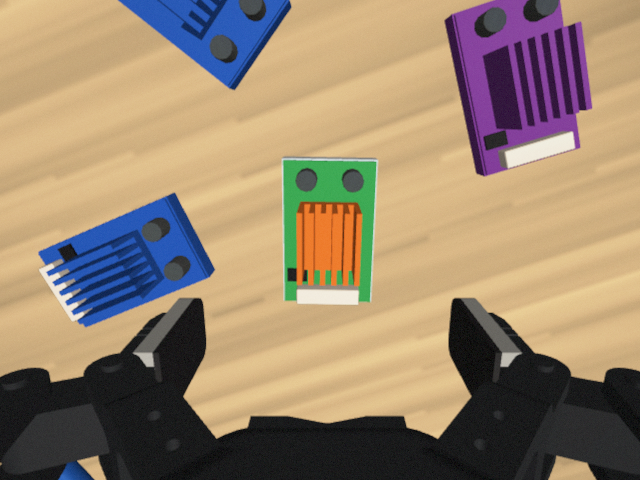

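The module is centred between the fingers at (327,230) and square to them. I'll descend and grip.

step_arm --targets "1 1 25 0; 1 1 50 0; 1 1 70 0; 1 1 85 0; 1 1 94 0; 1 1 94 0; 1 1 94 0"

```text
t: 5.05
tcp_pos: [0.4485, -0.169, 0.0179]
tool_rot: [0.173, 0.985, -0.0, 0.0]
force: [0.0, 0.2, 0.2]
finger_gap: 1.004
gripper_force: 0.0
```

step_arm --targets "0 0 0 0; 0 0 0 0; 0 0 0 0; 0 0 0 0; 0 0 0 0; 0 0 0 0; 0 0 0 0; 0 0 0 0; 0 0 0 0; 0 0 0 0" --gripper 1 --squeeze 50

```text
t: 6.05
tcp_pos: [0.4484, -0.1689, 0.0179]
tool_rot: [0.173, 0.985, -0.0, 0.0]
force: [-0.5, 0.2, 5.1]
finger_gap: 0.386
gripper_force: 51.3
```

step_arm --targets "0 0 -10 0; 0 0 -30 0; 0 0 -55 0; 0 0 -80 0; 0 0 -82 0; 0 0 -82 0"

```text
t: 6.65
tcp_pos: [0.4481, -0.1688, 0.0996]
tool_rot: [0.173, 0.985, -0.0, 0.0]
force: [0.6, 0.1, -3.4]
finger_gap: 0.391
gripper_force: 50.4
```

Run:
```python
from h import *
s=manip.sense();print(s['finger_gap'],s['gripper_force'],s['force'])
print(rel([.561,.159,.10],np.pi/2-.206))
```

```text
0.39080296277846827 50.414239168167114 [ 0.55366588  0.11876991 -3.35431456]
(array([  5.3, 346.6,  -0.5]), np.float64(-8.076541923110184), array([ 0.4481, -0.1688,  0.0996]))
```

step_arm --targets "0 20 -2 -1; 1 55 -2 -2; 2 95 -2 -3; 2 140 -2 -4; 3 185 -2 -5; 4 230 -2 -6; 4 275 -2 -7; 5 315 -1 -8.1; 5 340 0 -8.1; 5 347 0 -8.1; 5 347 0 -8.1; 5 347 0 -8.1"

```text
t: 7.85
tcp_pos: [0.5601, 0.1582, 0.0981]
tool_rot: [0.103, 0.995, -0.001, -0.002]
force: [-0.7, -0.9, -3.7]
finger_gap: 0.391
gripper_force: 50.5
```

Run:
```python
from h import *
s=manip.sense(); C=cam('wrist',s); im=manip.snapshot('wrist'); save(im,'w4')
print(s['t'],s['tcp_pos'],s['force'],R.from_quat(s['tool_rot']).as_matrix().round(4).tolist())
for q,z in [('module',.082),('module_corner',.082),('jig_corner',.012),('end_fence',.012),('side_fence',.012)]:
    for d in manip.mark_of('wrist',q): print(q,round(d['p'],2),np.round(d['position']),np.round(ray(C,d['position'],z),4))
```

```text
7.85 [0.56009957 0.15823241 0.09806857] [-0.72874874 -0.94571013 -3.68601847] [[-0.9788, 0.2046, -0.0034], [0.2046, 0.9788, -0.0008], [0.0032, -0.0015, -1.0]]
module 0.88 [327. 291.] [0.5599 0.1586 0.082 ]
module_corner 0.56 [386. 379.] [0.6068 0.1758 0.082 ]
side_fence 0.56 [414. 204.] [0.547 0.212 0.012]
```

View pics/w4.png

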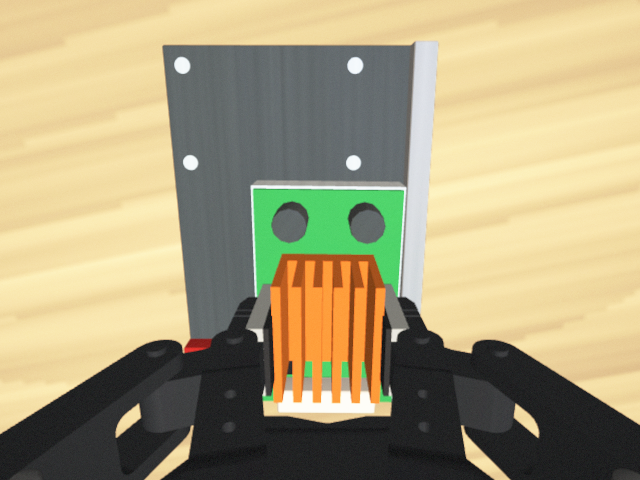

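The module is held square in the gripper at (327,291), with its rear edge near row 187. The jig's rear edge is at row 45, and the steel fence is to the right at columns 410–435. Next I compare the two yaws precisely.

Run:
```python
from h import *
im=cv2.imread('pics/w4.png',0); C=cam('wrist')
L=cv2.createLineSegmentDetector().detect(im)[0][:,0]
for l in L:
    n=np.hypot(*(l[2:]-l[:2]))
    if n>70 and max(l[1],l[3])<345:
        for z in ([.012,.024] if (l[0]>405 and l[2]>405) or min(l[1],l[3])<100 or min(l[0],l[2])<240 else [.098]):
            a,b=ray(C,l[:2],z),ray(C,l[2:],z); print(l.round(1),z,a[:2].round(4),b[:2].round(4),round(np.degrees(np.arctan2(*(b-a)[[1,0]]))%90-90,2))
s=manip.sense(); M=R.from_quat(s['tool_rot']).as_matrix(); print(np.degrees(np.arctan2(M[1,1],M[0,1]))-90)
```

```text
[249.7 185.6 253.9 294.4] 0.098 [0.5103 0.1414] [0.551  0.1324] -12.47
[189.7 335.8 161.6  45.5] 0.012 [0.6033 0.0622] [0.4397 0.0967] -11.92
[189.7 335.8 161.6  45.5] 0.024 [0.5977 0.0679] [0.4426 0.1006] -11.92
[254.4 187.8 401.9 189.3] 0.098 [0.5114 0.1428] [0.5227 0.1939] -12.44
[164.4  44.4 411.9  44.7] 0.012 [0.4395 0.0982] [0.4658 0.2236] -11.87
[164.4  44.4 411.9  44.7] 0.024 [0.4424 0.1021] [0.4673 0.2209] -11.87
[399.1 294.4 405.7 188.1] 0.098 [0.5623 0.1865] [0.5225 0.1953] -12.39
[405.7 184.2 253.2 182.5] 0.098 [0.5212 0.1955] [0.5095 0.1429] -12.49
[414.4  41.8 402.1 294.4] 0.012 [0.4647 0.2251] [0.6028 0.1967] -11.59
[414.4  41.8 402.1 294.4] 0.024 [0.4663 0.2223] [0.5972 0.1955] -11.59
[348.  335.7 350.  261.8] 0.098 [0.5754 0.1641] [0.5456 0.1707] -12.46
[403.  191.9 396.5 294.5] 0.098 [0.5237 0.1941] [0.5621 0.1855] -12.62
[256.4 283.2 253.  189.4] 0.098 [0.5467 0.1345] [0.5119 0.1422] -12.46
[281.9 253.  371.9 254.3] 0.098 [0.5371 0.1467] [0.5444 0.1792] -12.66
-11.870497571102703
```

Module yaw is -12.45° and the jig is -11.87°, so I turn -0.6° while descending to just above the plate.

step_arm --targets "0 0 10 -0.6; 0 0 30 -0.6; 0 0 48 -0.6; 0 0 59 -0.6; 0 0 64 -0.6; 0 0 64 -0.6; 0 0 64 -0.6; 0 0 64 -0.6"

```text
t: 8.95
tcp_pos: [0.5622, 0.1593, 0.0361]
tool_rot: [0.097, 0.995, 0.0, 0.001]
force: [0.0, -0.4, -3.0]
finger_gap: 0.386
gripper_force: 50.6
```

Run:
```python
from h import *
s=manip.sense();print(s['tcp_pos'],s['force'],s['ft_torque'],R.from_quat(s['tool_rot']).as_matrix().round(4).tolist())
```

```text
[0.56217437 0.15930404 0.03609451] [ 0.04770964 -0.3501786  -3.01954551] [ 0.01232325 -0.04128773  0.0210656 ] [[-0.981, 0.194, 0.0017], [0.194, 0.981, 0.0001], [-0.0017, 0.0005, -1.0]]
```

step_arm --targets "0 0 1 0; 0 0 2 0; 0 0 3 0; 0 0 4 0; 0 0 5 0; 0 0 5 0; 0 0 5 0"

```text
t: 9.65
tcp_pos: [0.5614, 0.1592, 0.0302]
tool_rot: [0.097, 0.995, -0.0, -0.0]
force: [0.3, 0.7, -3.2]
finger_gap: 0.394
gripper_force: 50.6
```

step_arm --targets "0 0 0.5 0; 0 0 1 0; 0 0 1 0; 0 0 1 0"

```text
t: 10.05
tcp_pos: [0.5615, 0.1592, 0.03]
tool_rot: [0.097, 0.995, 0.0, 0.0]
force: [-3.4, 0.5, 5.0]
finger_gap: 0.391
gripper_force: 51.4
```

Contact with the plate. I ease the down force slightly and slide towards the corner.

step_arm --targets "-1 1 -0.4 0; -3 3 -0.4 0; -5 5 -0.4 0; -7 7 -0.4 0; -9 9 -0.4 0; -10 10 -0.4 0; -10 10 -0.4 0; -10 10 -0.4 0"

```text
t: 10.85
tcp_pos: [0.5734, 0.1671, 0.03]
tool_rot: [0.097, 0.995, -0.0, 0.0]
force: [-2.4, -2.1, 4.7]
finger_gap: 0.39
gripper_force: 51.6
```

```bash
cat >> h.py <<'E'
def st():
    s=manip.sense(); M=R.from_quat(s['tool_rot']).as_matrix(); 
    print(round(s['t'],2),'tcp',(np.array(s['tcp_pos'])*1000).round(2),'F tool',(M.T@s['force']).round(2),'T',(M.T@s['ft_torque']).round(3),'yaw',round(np.degrees(np.arctan2(M[1,1],M[0,1]))-90,2),'tilt',M[:2,2].round(4))
    a=np.radians(-11.87); d=np.array([629,188])-np.array(s['tcp_pos'])[:2]*1000; print('gaps est', (d@[np.cos(a),np.sin(a)]-45).round(1),(d@[-np.sin(a),np.cos(a)]-28).round(1))
E
python3 -c "
from h import *
st()"
```

```text
10.85 tcp [573.39 167.09  29.98] F tool [ 1.99 -2.54 -4.73] T [ 0.171  0.261 -0.055] yaw -11.17 tilt [ 0.0002 -0.0001]
gaps est 5.1 3.9
```

step_arm --targets "-1 0 -0.3 0; -2 0 -0.3 0; -3 0 -0.3 0; -3.5 0 -0.3 0; -3.5 0 -0.3 0"

```text
t: 11.35
tcp_pos: [0.5768, 0.1666, 0.03]
tool_rot: [0.097, 0.995, 0.0, 0.0]
force: [-1.9, 1.1, 3.6]
finger_gap: 0.391
gripper_force: 51.4
```

step_arm --targets "-0.5 0 0 0; -1 0 0 0; -1 0 0 0"

```text
t: 11.65
tcp_pos: [0.5779, 0.1663, 0.03]
tool_rot: [0.097, 0.995, 0.0, 0.0]
force: [-2.0, 0.9, 4.2]
finger_gap: 0.386
gripper_force: 51.4
```

step_arm --targets "-0.4 0 0 0; -0.8 0 0 0; -0.8 0 0 0"

```text
t: 11.95
tcp_pos: [0.5786, 0.166, 0.03]
tool_rot: [0.097, 0.995, 0.0, 0.0]
force: [-2.5, 0.0, 3.7]
finger_gap: 0.385
gripper_force: 51.3
```

step_arm --targets "-0.4 0 0 0; -0.8 0 0 0; -0.8 0 0 0"

```text
t: 12.25
tcp_pos: [0.579, 0.1659, 0.03]
tool_rot: [0.097, 0.995, -0.0, -0.0]
force: [-3.7, 0.7, 3.5]
finger_gap: 0.391
gripper_force: 51.5
```

step_arm --targets "-0.4 0 0 0; -0.4 0 0 0"

```text
t: 12.45
tcp_pos: [0.5789, 0.166, 0.03]
tool_rot: [0.097, 0.995, -0.0, -0.001]
force: [-5.7, 0.6, 4.8]
finger_gap: 0.386
gripper_force: 51.6
```

```bash
python3 -c "
from h import *
st()"
```

```text
12.45 tcp [578.93 165.95  30.  ] F tool [ 5.68 -0.46 -4.8 ] T [-0.132  0.616 -0.05 ] yaw -11.18 tilt [-0.0014  0.    ]
gaps est -0.5 3.9
```

In contact with the red fence. Now sliding to the steel fence.

step_arm --targets "0 0.5 0 0; 0 1 0 0; 0 1.5 0 0; 0 2 0 0; 0 2.5 0 0; 0 2.5 0 0"

```text
t: 13.05
tcp_pos: [0.5792, 0.1669, 0.03]
tool_rot: [0.097, 0.995, -0.001, -0.001]
force: [-5.1, -3.4, 6.2]
finger_gap: 0.39
gripper_force: 51.9
```

step_arm --targets "0 0.5 0 0; 0 1 0 0; 0 1 0 0"

```text
t: 13.35
tcp_pos: [0.5794, 0.1679, 0.0301]
tool_rot: [0.097, 0.995, -0.001, -0.001]
force: [-4.6, -3.2, 5.9]
finger_gap: 0.39
gripper_force: 51.9
```

step_arm --targets "0 0.5 0 0; 0 1 0 0; 0 1 0 0"

```text
t: 13.65
tcp_pos: [0.5796, 0.1688, 0.03]
tool_rot: [0.097, 0.995, -0.001, -0.001]
force: [-5.0, -3.8, 6.6]
finger_gap: 0.393
gripper_force: 51.9
```

step_arm --targets "0 0.4 0 0; 0 0.8 0 0; 0 0.8 0 0"

```text
t: 13.95
tcp_pos: [0.5795, 0.169, 0.0301]
tool_rot: [0.097, 0.995, -0.002, -0.001]
force: [-5.2, -5.5, 6.8]
finger_gap: 0.391
gripper_force: 51.9
```

```bash
python3 -c "
from h import *
st()"
```

```text
13.95 tcp [579.55 168.98  30.06] F tool [ 4.04 -6.45 -6.78] T [1.032 0.516 0.204] yaw -11.16 tilt [-0.0028 -0.003 ]
gaps est -0.5 0.8
```

step_arm --targets "0 0.2 0 0.3; 0 0.4 0 0.3; 0 0.4 0 0.3; 0 0.4 0 0.3"

```text
t: 14.35
tcp_pos: [0.5796, 0.169, 0.0301]
tool_rot: [0.099, 0.995, -0.002, -0.001]
force: [-5.3, -7.5, 6.8]
finger_gap: 0.392
gripper_force: 51.6
```

```bash
python3 -c "
from h import *
st()"
```

```text
14.35 tcp [579.56 169.    30.06] F tool [ 3.73 -8.46 -6.79] T [ 1.181  0.503 -0.366] yaw -11.32 tilt [-0.003 -0.004]
gaps est -0.5 0.8
```

step_arm --targets "-0.2 0 0 -0.16; -0.4 0.1 0 -0.16; -0.4 0.2 0 -0.16; -0.4 0.2 0 -0.16; -0.4 0.2 0 -0.16"

```text
t: 14.85
tcp_pos: [0.5796, 0.169, 0.0301]
tool_rot: [0.098, 0.995, -0.002, -0.002]
force: [-5.9, -8.0, 8.0]
finger_gap: 0.383
gripper_force: 51.9
```

Run:
```python
from h import *
st(); C=cam('wrist'); save(manip.snapshot('wrist'),'w5')
im=cv2.imread('pics/w5.png',0)
for l in cv2.createLineSegmentDetector().detect(im)[0][:,0]:
    n=np.hypot(*(l[2:]-l[:2]))
    if n>60 and max(l[1],l[3])<345:
        z=.03 if min(l[1],l[3])>150 and max(l[0],l[2])<408 and min(l[0],l[2])>230 else .024 if min(l[0],l[2])>390 else .012
        a,b=ray(C,l[:2],z),ray(C,l[2:],z); print(l.round(1),z,a[:2].round(4),b[:2].round(4),round(np.degrees(np.arctan2(*(b-a)[[1,0]]))%90-90,2))
st()
```

```text
14.85 tcp [579.56 169.02  30.08] F tool [ 4.29 -9.05 -7.94] T [ 1.266  0.591 -0.081] yaw -11.23 tilt [-0.0039 -0.0039]
gaps est -0.5 0.7
[249.6 185.6 253.7 294.4] 0.03 [0.5285 0.1517] [0.5689 0.1433] -11.84
[254.4 187.9 400.6 189.4] 0.03 [0.5297 0.1532] [0.5401 0.2036] -11.74
[405.7 184.5 253.2 182.6] 0.03 [0.5387 0.2055] [0.5278 0.1532] -11.82
[402.9 191.9 396.7 293.2] 0.03 [0.5411 0.2042] [0.5787 0.1963] -11.86
[416.7   0.5 405.2 185.5] 0.024 [0.4808 0.2187] [0.5401 0.2063] -11.81
[256.2 280.6 252.8 189.3] 0.03 [0.5637 0.1455] [0.53   0.1525] -11.73
[281.9 253.1 371.9 254.4] 0.03 [0.555  0.1574] [0.5618 0.1897] -11.95
[286.4 261.9 287.9 334.4] 0.03 [0.5586 0.1583] [0.5877 0.1523] -11.52
14.9 tcp [579.57 169.03  30.09] F tool [ 4.71 -8.9  -8.49] T [ 1.213  0.537 -0.129] yaw -11.23 tilt [-0.0039 -0.0039]
gaps est -0.5 0.7
```

View pics/w5.png

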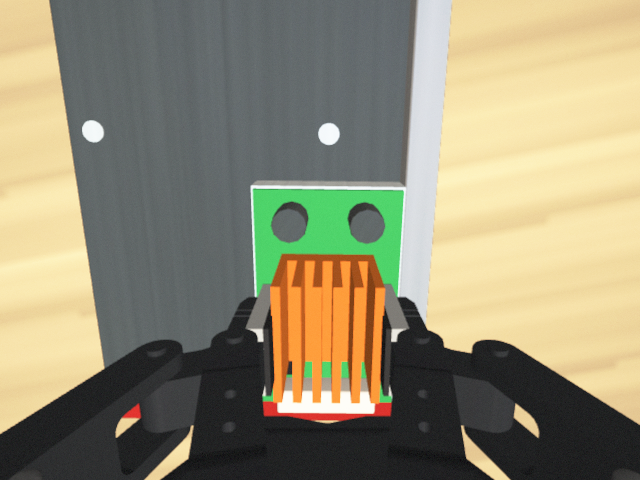

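The view shows the module seated against the red fence (row 408) and flush along the steel fence, square within 0.1°. A little more down-force should reduce the slight tilt (0.2°).

step_arm --targets "0 -0.1 0.2 0; 0 -0.1 0.4 0; 0 -0.1 0.4 0; 0 -0.1 0.4 0; 0 -0.1 0.4 0; 0 -0.1 0.4 0"

```text
t: 15.5
tcp_pos: [0.5796, 0.169, 0.0301]
tool_rot: [0.098, 0.995, -0.002, -0.002]
force: [-7.2, -6.9, 7.9]
finger_gap: 0.391
gripper_force: 52.3
```

```bash
python3 -c "
from h import *
st()"
```

```text
15.5 tcp [579.57 169.04  30.06] F tool [ 5.71 -8.2  -7.82] T [ 1.218  0.642 -0.062] yaw -11.22 tilt [-0.0037 -0.0038]
gaps est -0.5 0.7
```

```bash
python3 -c "
from h import *
st(); print(manip.sign_off())"
```

```text
15.5 tcp [579.57 169.04  30.06] F tool [ 5.71 -8.2  -7.82] T [ 1.218  0.642 -0.062] yaw -11.22 tilt [-0.0037 -0.0038]
gaps est -0.5 0.7
the job is handed in; nothing more can be done
None
```

I handed the job in at 15.5 s: the orange-sinked module sits on the jig plate, gripped and pressed into the corner with about 6 N towards the red fence and 8 N towards the steel fence at the wrist (friction included), square within about 0.1° in the last picture, with the tool tilted about 0.2° per axis.

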